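# Sleeve a tube clamp body and hold it against the sprung fence

### The job

Put one spacer sleeve from the blue tray upright into each of the three pockets of the grey clamp body. Then push the loaded clamp body along the bench, flat and square against the sprung fence and between the plate's ends, until the pointer stands between the two marks (about 10 N), and finish still pushing steadily like that so that I can bolt it: do not back off or let go. Do not bottom out the plate, and leave the jar and the pipe clip alone.

Things in the scene. Friction and masses are not known exactly. Their poses are not given: they have to be found in the camera images.
- clamp_body: loose mid-grey plastic clamp body, a bar 160 mm long (its y), 46 mm deep (its x), 30 mm high, 280 g, with three round pockets in its top in a row along y, 55 mm apart; it lies flat on the bench in front of the fence, its front long face (+x) 35 to 75 mm from the plate and up to about 0.12 rad out of square. Origin at the centre of its underside. Its rear long face, the one to push, lies at x = -23 mm in its frame and is plain and upright, 30 mm high. It slides on the bench.
- pocket_1 (a point): centre of the mouth of the right-hand one (-y end) of the three pockets of the clamp body, level with its top face (30 mm above its underside). Round, blind, 25 mm diameter, 18 mm deep: its floor is 12 mm above the clamp body's underside, so a seated sleeve stands 24 mm out of it.
- pocket_2 (a point): centre of the mouth of the middle one of the three pockets of the clamp body, level with its top face (30 mm above its underside). Round, blind, 25 mm diameter, 18 mm deep: its floor is 12 mm above the clamp body's underside, so a seated sleeve stands 24 mm out of it.
- pocket_3 (a point): centre of the mouth of the left-hand one (+y end) of the three pockets of the clamp body, level with its top face (30 mm above its underside). Round, blind, 25 mm diameter, 18 mm deep: its floor is 12 mm above the clamp body's underside, so a seated sleeve stands 24 mm out of it.
- sleeve_1: bright steel spacer sleeve, plain round, 20 mm diameter, 42 mm tall, 55 g, standing upright in the blue tray (its underside 4 mm above the bench); origin at the centre of its underside, z up along its axis. The three sleeves are identical and interchangeable; at the start they stand at least 70 mm apart, centre to centre.
- sleeve_2: bright steel spacer sleeve, plain round, 20 mm diameter, 42 mm tall, 55 g, standing upright in the blue tray (its underside 4 mm above the bench); origin at the centre of its underside, z up along its axis. The three sleeves are identical and interchangeable; at the start they stand at least 70 mm apart, centre to centre.
- sleeve_3: bright steel spacer sleeve, plain round, 20 mm diameter, 42 mm tall, 55 g, standing upright in the blue tray (its underside 4 mm above the bench); origin at the centre of its underside, z up along its axis. The three sleeves are identical and interchangeable; at the start they stand at least 70 mm apart, centre to centre.
- tray: blue plastic tray fixed to the bench, 260 mm (x) by 170 mm (y), rim 12 mm high, walls 4 mm, floor 4 mm thick; origin at the centre of its underside.
- fence: sprung fence, fixed to the bench: a grey housing 40 mm high behind an upright steel plate 210 mm long (y), 10 mm thick, from 2 to 40 mm above the bench, which slides into it along the fence's x. Origin on the bench below the middle of the plate's front face (the face towards the robot) with the plate at rest; x points away from the robot, the way to push; y along the plate. No other part stands in front of the housing within the plate's 30 mm travel.
- fence_plate (a joint): how far the plate is pushed in along the fence's x: 0 m at rest, 0.030 m at its hard stop. Its spring gives 600 N/m without preload, so 0.0167 m is 10 N. A pointer on the plate moves over the housing's top; it meets the first of two black marks at 0.010 m (6 N) and the second at 0.023 m (14 N).
- plate_face (a point): centre of the plate's front face, 21 mm above the bench; moves with the plate.
- jar: closed jar, 48 mm diameter, 75 mm tall, to the right of the work; bystander. Origin at the centre of its underside.
- pipe_clip: rubber-lined pipe clip, a ring of 48 mm diameter and 16 mm height with two steel tabs, lying flat right of the work; bystander. Origin at the centre of the ring's underside.
Not all that is in view belongs to the job. Leave any red look-alike of the sleeve_2 alone. What is shaped like the sleeve_1 but orange is not meant.

How it is judged:
On the way, in this order (a step that is already met when the one before it is completed fails the run):
1. one sleeve seated upright in each of the three pockets (((horizontal distance between sleeve_1 and pocket_1 below 0.006 m and z of sleeve_1 in the frame of clamp_body below 0.017 m and angle between sleeve_1's own z axis and vertical below 0.25 rad) or (horizontal distance between sleeve_2 and pocket_1 below 0.006 m and z of sleeve_2 in the frame of clamp_body below 0.017 m and angle between sleeve_2's own z axis and vertical below 0.25 rad) or (horizontal distance between sleeve_3 and pocket_1 below 0.006 m and z of sleeve_3 in the frame of clamp_body below 0.017 m and angle between sleeve_3's own z axis and vertical below 0.25 rad)) and ((horizontal distance between sleeve_1 and pocket_2 below 0.006 m and z of sleeve_1 in the frame of clamp_body below 0.017 m and angle between sleeve_1's own z axis and vertical below 0.25 rad) or (horizontal distance between sleeve_2 and pocket_2 below 0.006 m and z of sleeve_2 in the frame of clamp_body below 0.017 m and angle between sleeve_2's own z axis and vertical below 0.25 rad) or (horizontal distance between sleeve_3 and pocket_2 below 0.006 m and z of sleeve_3 in the frame of clamp_body below 0.017 m and angle between sleeve_3's own z axis and vertical below 0.25 rad)) and ((horizontal distance between sleeve_1 and pocket_3 below 0.006 m and z of sleeve_1 in the frame of clamp_body below 0.017 m and angle between sleeve_1's own z axis and vertical below 0.25 rad) or (horizontal distance between sleeve_2 and pocket_3 below 0.006 m and z of sleeve_2 in the frame of clamp_body below 0.017 m and angle between sleeve_2's own z axis and vertical below 0.25 rad) or (horizontal distance between sleeve_3 and pocket_3 below 0.006 m and z of sleeve_3 in the frame of clamp_body below 0.017 m and angle between sleeve_3's own z axis and vertical below 0.25 rad))), for 0.2 s.
2. then the loaded clamp body is pressed square against the plate with 6 to 14 N (contact force between clamp_body and fence between 6 and 14 N and value of joint fence_plate between 0.008 and 0.025 m and angle between the x axis of clamp_body and the x axis of fence, either way round below 0.06 rad and angle between clamp_body's own z axis and vertical below 0.06 rad and y of clamp_body in the frame of fence between -0.028 and 0.028 m and contact force between any of the fingers, the arm and clamp_body above 4 N), for 0.3 s.
At the end, for the whole second after the job is handed in: Still pushing (robot over 4 N): body on fence 6 to 14 N, plate in 8 to 25 mm, at rest, flat and square within 0.06 rad, within 28 mm of the plate's middle; in each pocket one sleeve, underside under 17 mm above the body's, within 6 mm of centre, tilt under 0.25 rad (all of step 1 and all of step 2 and linear speed of clamp_body below 0.01 m/s); the arm keeps its last pose, push and grip.
It fails at once if the plate is driven to its stop (in by more than 28.5 mm) (value of joint fence_plate above 0.0285 m).
It fails at once if the jar is disturbed (moved more than 25 mm) (distance of jar from where it was at the start of the episode above 0.025 m).
It fails at once if the pipe clip is disturbed (moved more than 25 mm) (distance of pipe_clip from where it was at the start of the episode above 0.025 m).
It also fails if it takes over 72 s, if anything falls off the work surface, if the arm or the gripper's body presses on something with over 40 N, if the wrist force passes 120 N, or if a joint passes its speed limit or range.

### The arm

A 7-joint arm with a two-finger parallel gripper is mounted at the origin on the work surface. World frame = base frame: x ahead of the robot, y to its left, z up, the work surface at z = 0. Lengths are in m, angles in rad, forces in N, time in s.
With the tool pointing down it reaches from about 0.35 to 0.9 m from the base axis. Payload 7.2 kg.
Tool frame: the origin (TCP) lies midway between the tips of the shut fingers; the grasp point (between the pads) lies 19 mm behind it; z points along the fingers, x is the direction in which the jaws open and shut, and the axes are right-handed (so a half turn about z gives the same grasp; the last joint's range is limited). The gripper opens to 88 mm and grips with 3 to 60 N. Pads are 20 mm wide; open, the fingers measure 115 mm over their backs; the gripper's body (75 mm by 178 mm) begins 61 mm behind the grasp point.
Start: joints at [-1.314, 0.411, -0.013, 1.596, 0.006, 1.134, -0.082], TCP at [0.199, 0.592, 0.223] pointing down, gripper open.
Joint ranges: [-2.95, 2.95], [-0.29, 1.99], [-1.47, 1.44], [0.14, 2.54], [-1.03, 4.17], [0.13, 1.85], [-2.86, 2.86]. Speed limits (rad/s): [2.39, 2.39, 3.01, 3.01, 3.14, 3.14, 3.14].

### API

Orientations are given as a unit quaternion [w, x, y, z].
In Python, from plant import arm gives the robot as it stands. The module is installed in compiled form; this text tells all that it offers.
- The arm moves only by the tool move_arm, never from a script. Its argument "plan" is a list of rows, each a list of 3 entries, a list of its own where there are three numbers: the closure, from 0 (fully open) to 1 (shut), then the shift along the tool's x, y, z in mm, then the turn about the tool's z in rad. A call has 1 to 10 rows; each row is the pose to reach, as a shift and turn from the pose measured when the call began, along the tool's axes at that moment; what a row does not reach only later rows make up. A row lasts 1/12 s, in which the tool goes at most 41.7 mm and 7.16 degrees, less where a joint would pass 70% of its speed; a pose out of reach is approached as far as the arm can. A call with a gripper value outside its range is refused whole. The fingers move at their own pace and stop on an object; "newtons" is the grip in N (left out, the last holds). Time passes only in rows, so rows that repeat a pose let the fingers close. It gives the time, the measured TCP pose, the force and the opening at its end, in the units of the state.
- arm.state(): the state, without advancing time (a new reading comes with each control period).
- arm.grab_frame(name): name is "scene" or "top"; returns the picture (480x640x3 uint8, blue, green, red); there is no depth.
- arm.calibration(name): a dict with "fx", "fy", "cx", "cy" (pixels), "R" (3x3) and "t" (3): a world point X has camera coordinates R X + t. Camera axes: x right, y down, z forward; pixel columns grow to the right and rows downward; lengths in m; the calibration is good to about 2 mm. A picture is of the moment at which its call begins. calibration takes no time and is no camera call.
- arm.hand_in(): hands the job in, once; it reports no verdict.
Trained networks look in the newest picture that a camera, given by its name, has taken for a name from the list of things; names that differ only in an ending like _2 or _b are one class to them, and where a whole thing is asked for, a point or a joint stands for the part that bears it (a point fixed in the world has none). Each returns a list of dicts, best first, with "score" (0 to 1); they miss things now and then, are a little off and sometimes report something else, mostly with a low value. They report only what shows in the picture. A call takes as long as a camera call. They do not tell look-alikes from the thing itself.
- arm.boxes_of(camera, target): "position" ([x, y, z] in m, in world coordinates, good to about 4 mm: the middle of the surface that is visible of it).
The state is a dict: "time": time; "joints": joint angles; "qvel": joint speeds; "joint_efforts": joint torques, N m; "position": TCP position; "ee_rot": TCP orientation; "contact_force": force on the tool from outside, world axes, zero at the start; "torque": the same for the moment, N m; "finger_gap": opening from 0.0 (shut) to 1.0 (fully open).
Only numpy, scipy, OpenCV 4.12 (cv2) and the standard library are available. Lean on these libraries where they do the work, as an engineer would, in place of code of your own. Each camera call takes 0.05 s, during which the arm holds its last target.

## Working session

There is one attempt and no reset: what is moved stays moved. The work goes in short steps, Python scripts to look and compute and a tool call to move; the robot and the scene stay as the last step left them, time stands still between calls to the robot, and variables do not carry over. Pictures are saved under pics/ and viewed, and the job is handed in when it is done.

Besides the shell and the picture viewer there is one more tool, called after "Call:" as name(argument=value, ...) on one line, values as JSON. move_arm: Moves the arm, as the interface text tells. Its arguments: {"type":"object","properties":{"plan":{"type":"array","items":{"type":"array"}},"newtons":{"type":"number"}},"required":["plan"]}

```bash
mkdir -p pics; cat > h.py <<'E'
import numpy as np, cv2
from plant import arm
def px(name,X):
    c=arm.calibration(name); p=np.array(c["R"])@np.array(X)+np.array(c["t"]); return c["fx"]*p[0]/p[2]+c["cx"], c["fy"]*p[1]/p[2]+c["cy"]
def ray(name,u,v,z):
    c=arm.calibration(name); R=np.array(c["R"]); t=np.array(c["t"]); o=-R.T@t
    d=R.T@np.array([(u-c["cx"])/c["fx"],(v-c["cy"])/c["fy"],1]); return o+d*(z-o[2])/d[2]
E
python3 - <<'E'
from h import *
for n in("scene","top"):
    cv2.imwrite(f"pics/{n}0.png",arm.grab_frame(n)); c=arm.calibration(n); print(n,-np.array(c["R"]).T@np.array(c["t"]),c["fx"])
for t in("clamp_body","pocket_1","sleeve_1","fence","plate_face","tray","jar","pipe_clip"):
    print(t,[(round(d["score"],2),np.round(d["position"],3).tolist()) for d in arm.boxes_of("top",t)])
s=arm.state(); print(s)
E
```

```text
scene [1.27775531 0.51746984 0.6316162 ] 525.1112433504563
top [ 0.31558638 -0.02959253  1.27819089] 546.5986195159705
clamp_body [(0.66, [0.529, -0.074, 0.028])]
pocket_1 [(0.75, [0.529, -0.071, 0.026]), (0.63, [0.526, 0.261, 0.005])]
sleeve_1 [(0.55, [0.447, 0.206, 0.038]), (0.53, [0.525, 0.39, 0.042]), (0.45, [0.611, 0.231, 0.041])]
fence [(0.78, [0.678, -0.037, 0.042])]
plate_face [(0.67, [0.628, -0.042, 0.042])]
tray [(0.7, [0.528, 0.26, 0.004])]
jar [(0.74, [0.648, -0.38, 0.073])]
pipe_clip [(0.52, [0.454, -0.387, 0.014]), (0.27, [0.678, -0.04, 0.044])]
{'time': 0.5, 'joints': array([-1.31418953,  0.41115408, -0.01270334,  1.59624255,  0.00559381,
        1.13432764, -0.08222399]), 'qvel': array([-0.00075087, -0.00105345, -0.00094127, -0.00166997, -0.00164906,
       -0.0010468 ,  0.00144144]), 'joint_efforts': array([-1.61310534e-03, -5.87258506e+01,  6.39926568e-01, -2.91159886e+01,
       -5.36652259e-02,  1.13244672e-02,  5.58845761e-05]), 'position': array([0.19945231, 0.5922852 , 0.2226023 ]), 'ee_rot': array([ 2.81445924e-05,  8.12138831e-01,  5.83464238e-01, -3.91072801e-05]), 'contact_force': array([ 0.8500672 , -0.10888213,  0.61839074]), 'torque': array([ 0.0297923 , -0.01403238, -0.03084458]), 'finger_gap': 1.0001408944687828}
```

View pics/top0.png

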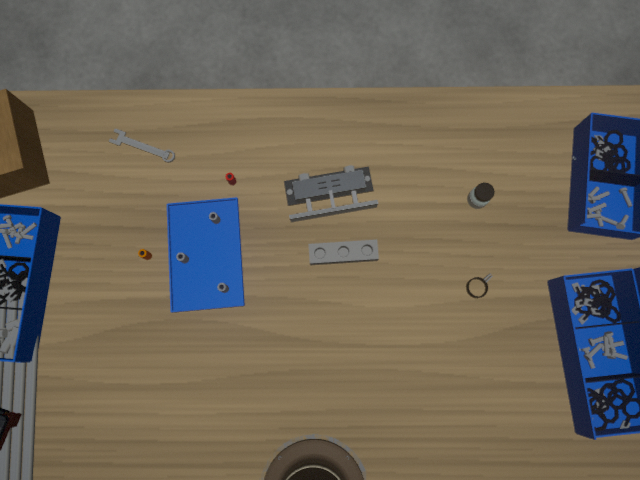

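View pics/scene0.png

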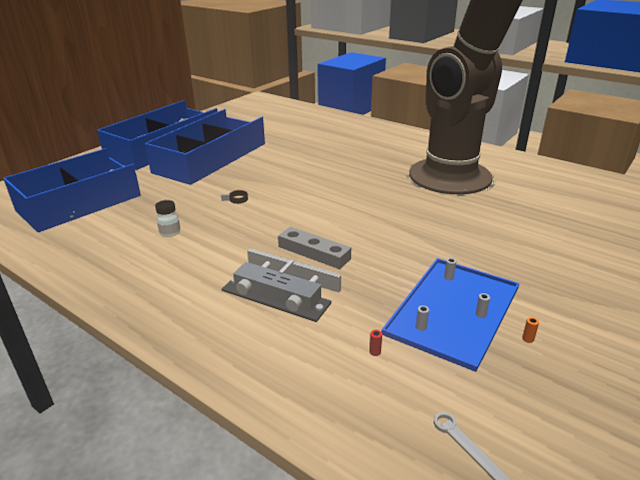

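Steel sleeves are at top pixels (213,216), (181,257) and (222,287), all in the blue tray. The orange look-alike at (144,254) and the red one at (231,179) both stand outside it. I'll confirm this in an enlarged crop.

```bash
python3 - <<'E'
import cv2
i=cv2.imread("pics/top0.png")
cv2.imwrite("pics/c1.png",cv2.resize(i[170:310,130:260],None,fx=4.2,fy=4.2,interpolation=cv2.INTER_CUBIC))
cv2.imwrite("pics/c2.png",cv2.resize(i[160:275,275:390],None,fx=5,fy=5,interpolation=cv2.INTER_CUBIC))
E
```

```text
(no output)
```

View pics/c1.png

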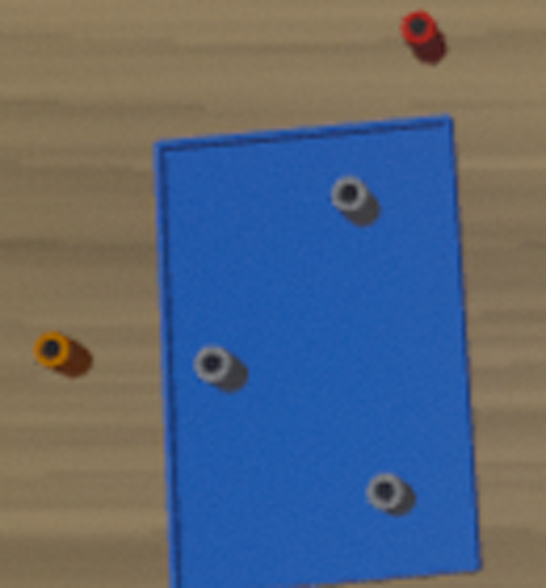

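View pics/c2.png

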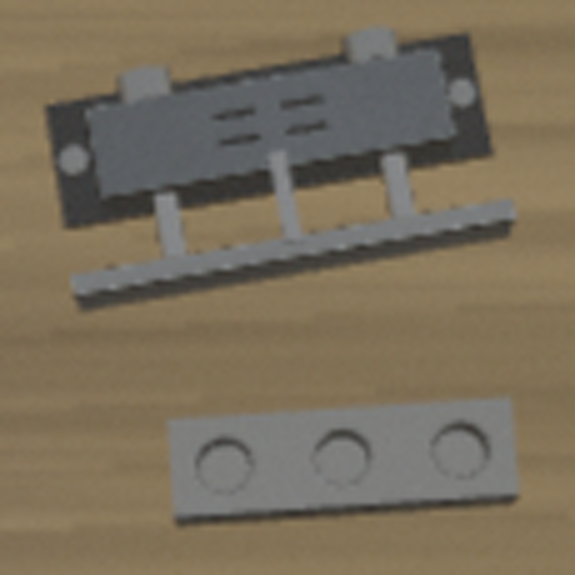

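The crop confirms three steel sleeves in the tray, with red and orange outside. I'll measure the positions next.

```bash
cat >> h.py <<'E'
def find_sleeves(i,z=0.046):
    hsv=cv2.cvtColor(i,cv2.COLOR_BGR2HSV)
    return hsv
def yaw():
    w,x,y,z=arm.state()["ee_rot"]; return 2*np.arctan2(y,x)
def rel(X,yawt=None):
    s=arm.state(); w,x,y,z=s["ee_rot"]
    from scipy.spatial.transform import Rotation as Ro
    M=Ro.from_quat([x,y,z,w]).as_matrix(); d=M.T@(np.array(X)-s["position"])*1000
    t=None
    if yawt is not None:
        t=-(yawt-np.arctan2(M[1,0],M[0,0])); t=(t+np.pi/2)%np.pi-np.pi/2
    return np.round(d,1),t
E
python3 - <<'E'
from h import *
i=cv2.imread("pics/top0.png")
# sleeves: ring refine using non-blue bright threshold
b,g,r=[i[...,k].astype(float) for k in range(3)]
for n,(cu,cv) in zip("ABC",[(349,193),(212,363),(385,490)]):
    u=(cu+.5)/4.2-.5+130; v=(cv+.5)/4.2-.5+170
    # weight by 'redness' (blue tray has low red) 
    ui,vi=int(round(u)),int(round(v)); w=r[vi-6:vi+7,ui-6:ui+7]; 
    m=np.clip(w-85,0,None); yy,xx=np.mgrid[vi-6:vi+7,ui-6:ui+7]
    u2,v2=(m*xx).sum()/m.sum(),(m*yy).sum()/m.sum()
    print(n,(u,v),(u2,v2),ray("top",u,v,.046),ray("top",u2,v2,.046))
f=lambda c:((c[0]+.5)/5-.5+275,(c[1]+.5)/5-.5+160)
P=lambda c,z: ray("top",*f(c),z)
for n,c in dict(p3=(224,465),p2=(342,457.5),p1=(460,449.5)).items(): print(n,P(c,.030))
for n,c in dict(fl=(169,422),fr=(512,398),rr=(519,493),rl=(177,516)).items(): print(n,P(c,.030))
for n,c in dict(platefrontL=(78,295),platefrontR=(515,222),backL=(72,276),backR=(512,203)).items(): print(n,P(c,.040))
E
```

```text
A (212.71428571428572, 215.57142857142856) (np.float64(212.6248382923674), np.float64(215.71927554980596)) [0.61224295 0.23327471 0.046     ] [0.61189195 0.23347123 0.046     ]
B (180.0952380952381, 256.04761904761904) (np.float64(180.03771289537713), np.float64(256.33576642335765)) [0.51759642 0.30500449 0.046     ] [0.5169292  0.30510707 0.046     ]
C (221.28571428571428, 286.2857142857143) (np.float64(221.16443361753957), np.float64(286.5347137637028)) [0.4476478 0.2084491 0.046    ] [0.44708479 0.20870734 0.046     ]
p3 [ 0.52612883 -0.01376652  0.03      ]
p2 [ 0.5292784  -0.06842976  0.03      ]
p1 [ 0.53266325 -0.12310316  0.03      ]
fl [0.54655502 0.01169625 0.03      ]
fr [ 0.55678444 -0.14775377  0.03      ]
rr [ 0.51210003 -0.14988724  0.03      ]
rl [0.50241547 0.00803162 0.03      ]
platefrontL [0.60508093 0.05367313 0.04      ]
platefrontR [ 0.63851698 -0.15025577  0.04      ]
backL [0.61418495 0.05652184 0.04      ]
backR [ 0.64768759 -0.14908133  0.04      ]
```

```bash
python3 - <<'E'
from h import *
print(rel([.517,.305,.10],.06))
E
```

```text
(array([-170.9,  392.6,  122.6]), np.float64(1.1859755246905883))
```

Call:
move_arm(plan=[[0.3, [-20, 40, 0], 0.12], [0.4, [-35, 80, 0], 0.24], [0.4, [-52, 118, 0], 0.36], [0.4, [-69, 157, 0], 0.48], [0.4, [-86, 196, 10], 0.6], [0.4, [-103, 235, 30], 0.72], [0.4, [-120, 275, 50], 0.84], [0.4, [-137, 314, 70], 0.96], [0.4, [-154, 350, 85], 1.08], [0.4, [-171, 385, 100], 1.186]], newtons=20)

```text
time: 1.33
position: [0.4945, 0.322, 0.131]
ee_rot: [-0.0, 1.0, 0.027, 0.0]
contact_force: [1.4, 1.4, 1.1]
finger_gap: 0.6
```

```bash
python3 - <<'E'
from h import *
print(rel([.517,.305,.06],.06), yaw())
E
```

```text
(array([21.5, 18.2, 71. ]), np.float64(-0.005599086551731025)) 0.05440099683537299
```

Call:
move_arm(plan=[[0.4, [15, 12, 30], 0], [0.4, [21.5, 18.2, 60], 0], [0.4, [21.5, 18.2, 66], 0], [0.4, [21.5, 18.2, 66], 0]])

```text
time: 1.67
position: [0.5156, 0.3041, 0.063]
ee_rot: [0.001, 1.0, 0.027, -0.002]
contact_force: [0.6, -0.6, 0.9]
finger_gap: 0.601
```

```bash
python3 - <<'E'
from h import *
print(rel([.517,.305,.025],.06), yaw())
a=arm.grab_frame("scene");b=arm.grab_frame("top")
u,v=map(int,px("scene",[.517,.305,.05]));cv2.imwrite("pics/s1.png",cv2.resize(a[max(v-60,0):v+60,u-60:u+60],None,fx=4.5,fy=4.5))
u,v=map(int,px("top",[.517,.305,.05]));cv2.imwrite("pics/t1.png",cv2.resize(b[v-60:v+60,u-60:u+60],None,fx=4.5,fy=4.5))
E
```

```text
(array([ 1.6, -0.9, 38. ]), np.float64(-0.006373859072834831)) 0.05362977596208803
```

View pics/s1.png

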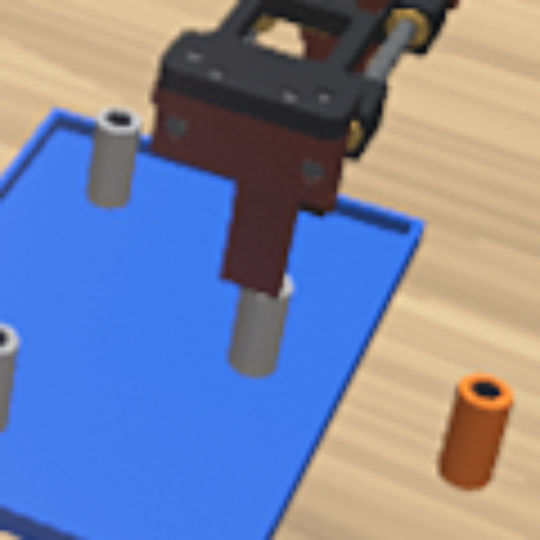

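View pics/t1.png

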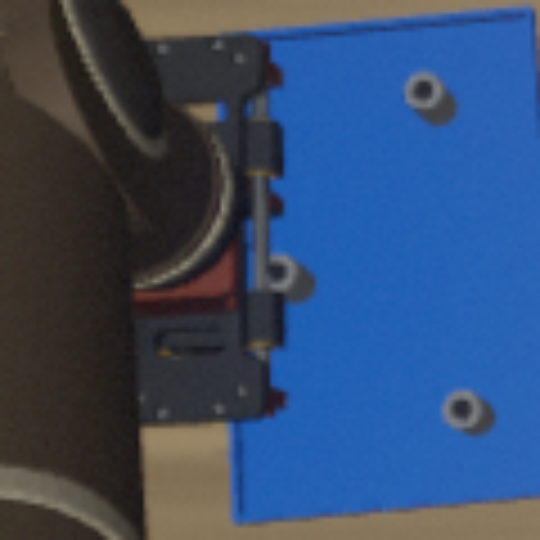

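```bash
python3 - <<'E'
from h import *
s=arm.state();p=s["position"];print(p)
u0,v0=map(int,px("scene",[.517,.305,.05]))
C=lambda X:[(a-b+60)*4.5 for a,b in zip(px("scene",X),(u0,v0))]
print("sleeve bottom ctr",C([.517,.305,.004]),"top",C([.517,.305,.046]), "y+10,-10 top",C([.517,.315,.046]),C([.517,.295,.046]))
y=yaw();ex=np.array([np.cos(y),np.sin(y),0]);ey=np.array([np.sin(y),-np.cos(y),0])
o=.0264
for dx in(o,o+.0135):
  for dy in(-.01,.01): print(dx,dy,C(p+ex*dx+ey*dy))
E
```

```text
[0.51657744 0.3064479  0.0659966 ]
sleeve bottom ctr [np.float64(255.0079097868815), np.float64(362.5738307542462)] top [np.float64(271.3211476853309), np.float64(280.79725881812874)] y+10,-10 top [np.float64(295.7240523939929), np.float64(290.13954794438087)] [np.float64(247.18290298778905), np.float64(271.5562908408778)]
0.0264 -0.01 [np.float64(286.1795584486022), np.float64(285.45630352147083)]
0.0264 0.01 [np.float64(235.10084685519638), np.float64(267.81087782925886)]
0.0399 -0.01 [np.float64(274.34337163500777), np.float64(304.2796537915957)]
0.0399 0.01 [np.float64(222.8517432610011), np.float64(286.2517548851441)]
```

```bash
python3 - <<'E'
from h import *
print(rel([.517,.305,.025],.06), yaw())
E
```

```text
(array([ 0.3,  1.5, 41. ]), np.float64(-0.0040470137264554396)) 0.055953310063051535
```

Call:
move_arm(plan=[[0.4, [0.3, 1.5, 20], 0], [0.4, [0.3, 1.5, 38], 0], [0.4, [0.3, 1.5, 41], 0], [0.4, [0.3, 1.5, 41], 0], [1, [0.3, 1.5, 41], 0], [1, [0.3, 1.5, 41], 0], [1, [0.3, 1.5, 41], 0], [1, [0.3, 1.5, 41], 0], [1, [0.3, 1.5, 41], 0]], newtons=15)

```text
time: 2.52
position: [0.5173, 0.3052, 0.0256]
ee_rot: [-0.001, 1.0, 0.028, 0.001]
contact_force: [-0.1, -0.3, -0.4]
finger_gap: 0.259
```

```bash
python3 - <<'E'
from h import *
s=arm.state();print(s["position"],s["finger_gap"]*88,yaw(),s["contact_force"])
E
```

```text
[0.51726624 0.30522391 0.02563942] 22.8284713286969 0.05588068259794581 [-0.07797194 -0.30022687 -0.40856725]
```

Call:
move_arm(plan=[[1, [0, 0, 0], 0], [1, [0, 0, 0], 0], [1, [0, 0, 0], 0], [1, [0, 0, 0], 0]])

```text
time: 2.85
position: [0.5172, 0.3051, 0.0255]
ee_rot: [-0.001, 1.0, 0.028, 0.001]
contact_force: [-0.6, 0.9, -0.0]
finger_gap: 0.221
```

```bash
python3 - <<'E'
from h import *
s=arm.state();print(s["position"],s["finger_gap"]*88,yaw(),s["contact_force"])
i=arm.grab_frame("scene");u,v=map(int,px("scene",[.517,.305,.05]));cv2.imwrite("pics/s2.png",cv2.resize(i[max(v-60,0):v+60,u-60:u+60],None,fx=4.5,fy=4.5))
E
```

```text
[0.5172191  0.30514468 0.02553753] 19.42573238287141 0.05579862982024279 [-0.63848109  0.87207268 -0.0112779 ]
```

View pics/s2.png

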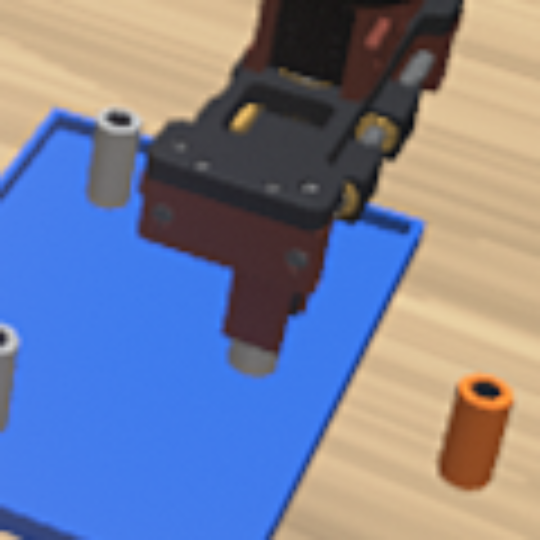

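```bash
python3 - <<'E'
from h import *
print(rel([.5261,-.0138,.085],.06), yaw())
E
```

```text
(array([ -8.9, 318.9, -60. ]), np.float64(-0.004126812292046145)) 0.05587416050455312
```

Call:
move_arm(plan=[[1, [0, 0, -25], 0], [1, [0, 20, -50], 0], [1, [-1, 60, -60], 0], [1, [-2, 100, -60], 0], [1, [-3, 140, -60], 0], [1, [-5, 180, -60], 0], [1, [-6, 220, -60], 0], [1, [-7, 260, -60], 0], [1, [-8, 295, -60], 0], [1, [-8.9, 319, -60], 0]])

```text
time: 3.73
position: [0.5258, -0.0181, 0.0853]
ee_rot: [-0.0, 1.0, 0.026, 0.001]
contact_force: [0.6, -1.5, 0.1]
finger_gap: 0.225
```

Call:
move_arm(plan=[[1, [0, 0, 0], 0], [1, [0, 0, 0], 0]])

```text
time: 3.9
position: [0.5256, -0.0202, 0.0854]
ee_rot: [-0.0, 1.0, 0.024, 0.001]
contact_force: [0.5, 0.4, -0.8]
finger_gap: 0.222
```

```bash
python3 - <<'E'
from h import *
s=arm.state();print(s["position"],s["finger_gap"]*88,yaw(),s["contact_force"])
a=arm.grab_frame("scene");b=arm.grab_frame("top")
print(rel([.5261,-.0138,.05],.06), rel([.5261,-.0138,.034],.06))
cv2.imwrite("pics/s3.png",cv2.resize(a[200:320,240:400],None,fx=4.5,fy=4.5))
cv2.imwrite("pics/t3.png",cv2.resize(b[180:300,250:410],None,fx=4.5,fy=4.5))
E
```

```text
[ 0.52564835 -0.02021443  0.08539637] 19.527317574347133 0.048255415329579394 [ 0.52288061  0.35674097 -0.81331467]
(array([ 0.4, -3. , 35.2]), np.float64(-0.006817184902562667)) (array([ 0.4, -3. , 51.2]), np.float64(-0.006817184902562667))
```

View pics/s3.png

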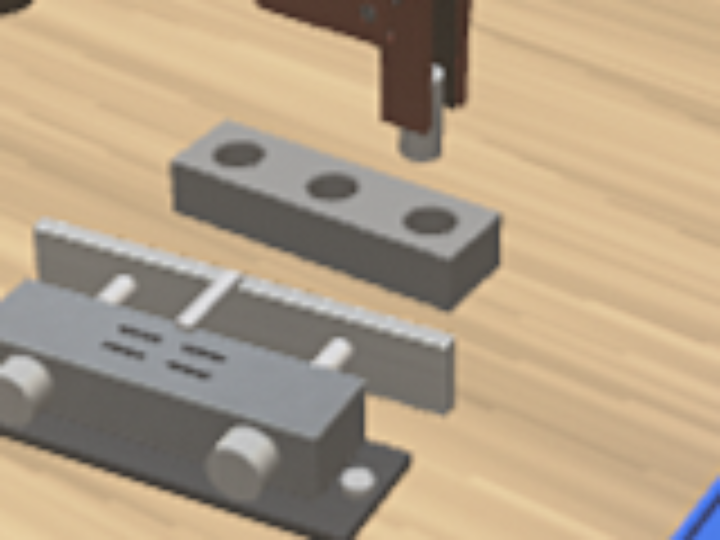

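View pics/t3.png

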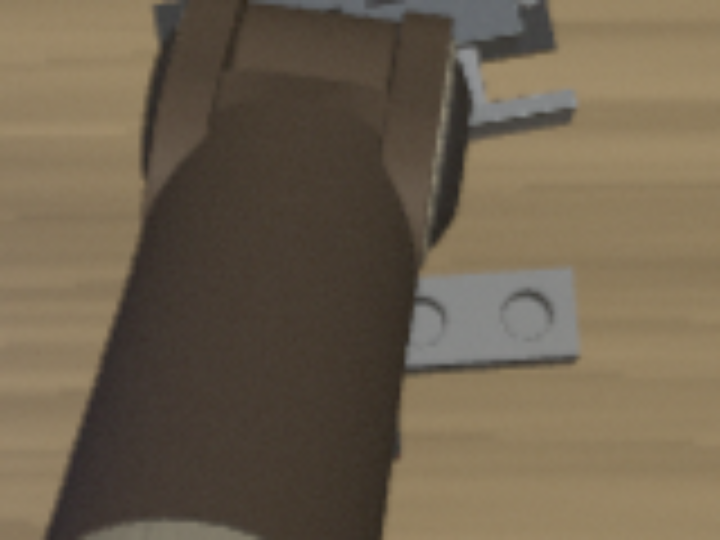

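```bash
python3 - <<'E'
from h import *
f=lambda c:((c[0]+.5)/4.5-.5+240,(c[1]+.5)/4.5-.5+200)
for n,c,z in[("p3",(432,221),.03),("p2",(333,187),.03),("p1",(239,154),.03),("sleeve bottom",(420,151),.0639)]: print(n,ray("scene",*f(c),z))
s=arm.state();print(s["position"],rel([.5261,-.0138,.05],.06))
E
```

```text
p3 [ 0.5270567  -0.01475731  0.03      ]
p2 [ 0.53062246 -0.07007706  0.03      ]
p1 [ 0.53365035 -0.12548439  0.03      ]
sleeve bottom [ 0.52470297 -0.0233979   0.0639    ]
[ 0.52580998 -0.01691707  0.08521278] (array([ 0.4, -3. , 35.2]), np.float64(-0.006817184902562667))
```

Call:
move_arm(plan=[[1, [0.7, -2.6, 15], 0], [1, [0.7, -2.6, 26], 0], [1, [0.7, -2.6, 27], 0], [1, [0.7, -2.6, 27], 0]])

```text
time: 4.33
position: [0.5256, -0.0132, 0.0573]
ee_rot: [-0.001, 1.0, 0.028, -0.001]
contact_force: [0.4, 0.7, 0.2]
finger_gap: 0.224
```

```bash
python3 - <<'E'
from h import *
a=arm.grab_frame("scene")
s=arm.state();print(s["position"],s["finger_gap"]*88,yaw(),s["contact_force"])
print(rel([.5265,-.0143,.034],.06))
cv2.imwrite("pics/s4.png",cv2.resize(a[215:275,290:370],None,fx=9,fy=9,interpolation=cv2.INTER_CUBIC))
p=s["position"]; C=lambda X:[(q-o+.5)*9-.5 for q,o in zip(px("scene",X),(290,215))]
print(C([p[0],p[1],p[2]-.0215]),C([.5265,-.0143,.03]))
E
```

```text
[ 0.52611033 -0.01356084  0.05789519] 19.62035897030212 0.05451881403778066 [ 0.10172971 -0.14043301 -1.19293558]
(array([ 0.3,  0.8, 23.9]), np.float64(-0.005481297655102857))
[np.float64(421.19711219822295), np.float64(284.2559555794131)] [np.float64(417.4919242619033), np.float64(307.07059154475417)]
```

View pics/s4.png

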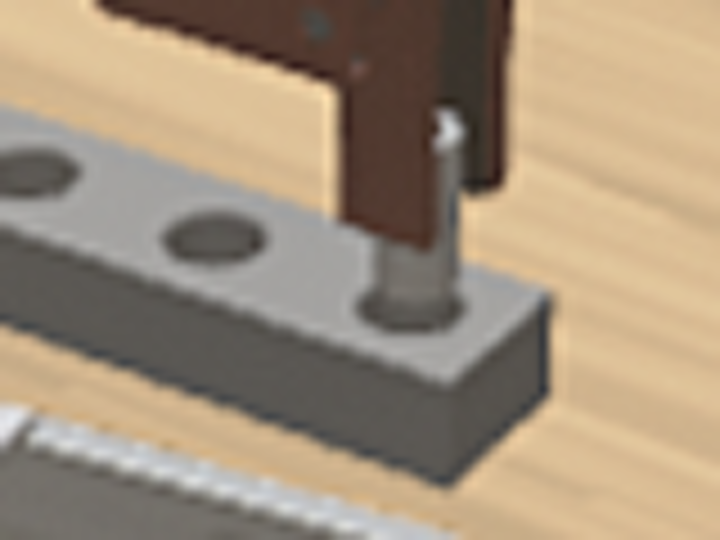

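Call:
move_arm(plan=[[1, [0.3, 1, 5], 0], [1, [0.3, 1, 12], 0], [1, [0.3, 1, 18], 0], [1, [0.3, 1, 22], 0], [1, [0.3, 1, 23], 0], [1, [0.3, 1, 23], 0]])

```text
time: 4.88
position: [0.5261, -0.0146, 0.0344]
ee_rot: [-0.001, 1.0, 0.027, -0.0]
contact_force: [-0.7, 0.1, -0.2]
finger_gap: 0.223
```

```bash
python3 - <<'E'
from h import *
a=arm.grab_frame("scene")
s=arm.state();print(s["position"],s["finger_gap"]*88,yaw(),s["contact_force"])
cv2.imwrite("pics/s5.png",cv2.resize(a[215:275,290:370],None,fx=9,fy=9,interpolation=cv2.INTER_CUBIC))
E
```

```text
[ 0.52631606 -0.01461367  0.03467828] 19.760332406780154 0.054278046910408245 [0.60919187 1.00154977 0.3247466 ]
```

View pics/s5.png

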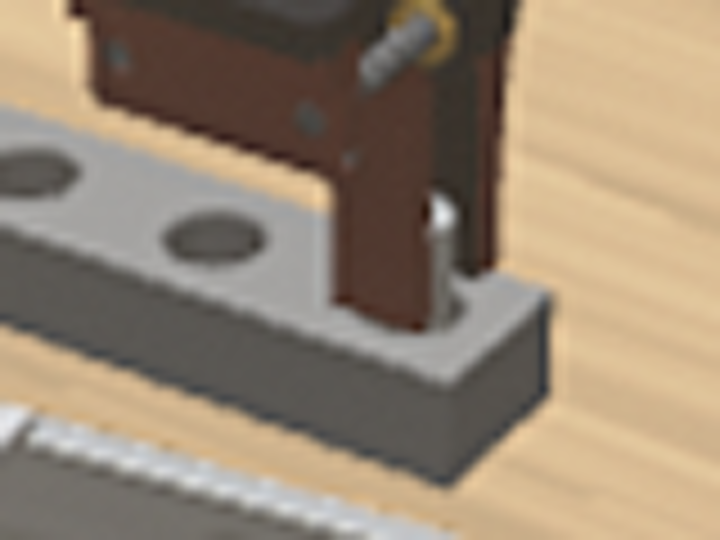

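Call:
move_arm(plan=[[0.5, [0, 0, 0], 0], [0.5, [0, 0, 0], 0], [0.45, [0, 0, 0], 0], [0.4, [0, 0, 0], 0], [0.4, [0, 0, -30], 0], [0.4, [0, 0, -60], 0], [0.4, [0, 0, -65], 0], [0.4, [0, 0, -65], 0]])

```text
time: 5.6
position: [0.5279, -0.0146, 0.1018]
ee_rot: [-0.001, 1.0, 0.027, 0.002]
contact_force: [0.7, 0.2, 0.4]
finger_gap: 0.599
```

```bash
python3 - <<'E'
from h import *
a=arm.grab_frame("scene")
s=arm.state();print(s["position"],s["finger_gap"]*88,yaw())
print(rel([.447,.2085,.085],.06))
cv2.imwrite("pics/s6.png",cv2.resize(a[215:275,290:370],None,fx=9,fy=9,interpolation=cv2.INTER_CUBIC))
E
```

```text
[ 0.52690969 -0.01449572  0.10036527] 52.621537403924634 0.05451060805636396
(array([ -67.7, -227. ,   15.6]), np.float64(-0.00549086624667483))
```

View pics/s6.png

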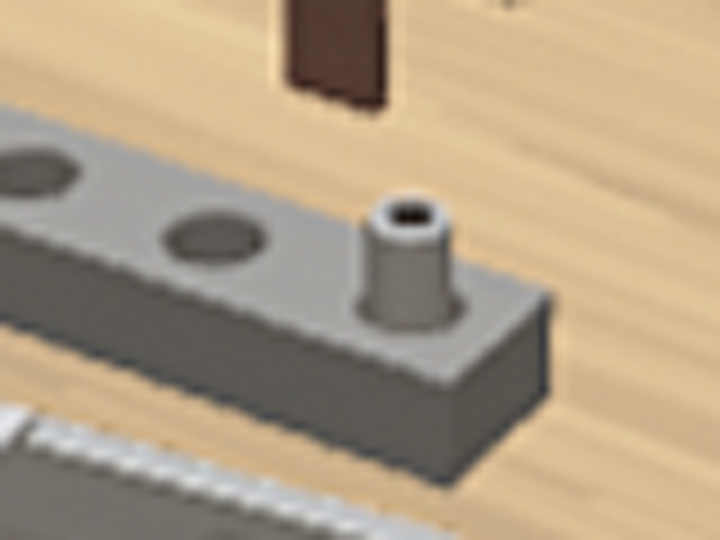

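The first sleeve is seated upright in pocket_3 at crop (410,260), and the body hasn't moved. The next one is sleeve C at (.447,.2085).

Call:
move_arm(plan=[[0.4, [-11, -38, 0], 0], [0.4, [-22, -76, 5], 0], [0.4, [-33, -114, 10], 0], [0.4, [-44, -152, 15], 0], [0.4, [-56, -190, 15], 0], [0.4, [-65, -218, 15.6], 0], [0.4, [-67.7, -227, 15.6], -0.005], [0.4, [-67.7, -227, 15.6], -0.005], [0.4, [-67.7, -227, 15.6], -0.005]])

```text
time: 6.4
position: [0.4466, 0.2077, 0.0842]
ee_rot: [-0.0, 1.0, 0.03, 0.0]
contact_force: [-0.0, -0.3, -0.6]
finger_gap: 0.6
```

```bash
python3 - <<'E'
from h import *
s=arm.state();print(s["position"],s["finger_gap"]*88,yaw())
print(rel([.447,.2085,.0255],.06))
E
```

```text
[0.44660394 0.20773825 0.08416819] 52.78785161311704 0.06027268735040471
(array([ 0.4, -0.7, 58.7]), np.float64(0.00027257814222414467))
```

Call:
move_arm(plan=[[0.4, [0.4, -0.7, 25], 0], [0.4, [0.4, -0.7, 48], 0], [0.4, [0.4, -0.7, 58], 0], [0.4, [0.4, -0.7, 58.7], 0], [0.4, [0.4, -0.7, 58.7], 0], [1, [0.4, -0.7, 58.7], 0], [1, [0.4, -0.7, 58.7], 0], [1, [0.4, -0.7, 58.7], 0], [1, [0.4, -0.7, 58.7], 0], [1, [0.4, -0.7, 58.7], 0]])

```text
time: 7.23
position: [0.4473, 0.2088, 0.026]
ee_rot: [-0.0, 1.0, 0.03, 0.001]
contact_force: [0.4, -0.3, -0.3]
finger_gap: 0.264
```

Call:
move_arm(plan=[[1, [0, 0, 0], 0], [1, [0, 0, 0], 0], [1, [0, 0, 0], 0], [1, [0, 0, 0], 0]])

```text
time: 7.57
position: [0.4472, 0.2088, 0.026]
ee_rot: [-0.0, 1.0, 0.03, 0.001]
contact_force: [-0.2, -0.9, 0.7]
finger_gap: 0.223
```

```bash
python3 - <<'E'
from h import *
a=arm.grab_frame("scene")
s=arm.state();print(s["position"],s["finger_gap"]*88,yaw(),s["contact_force"])
print(rel([.5299,-.0692,.085],.06))
u,v=map(int,px("scene",[.447,.2085,.03]));cv2.imwrite("pics/s7.png",cv2.resize(a[v-40:v+40,u-40:u+40],None,fx=6,fy=6,interpolation=cv2.INTER_CUBIC))
E
```

```text
[0.44721356 0.20878603 0.02599715] 19.729560506138945 0.060553153261865736 [0.42169761 0.03526758 0.48082575]
(array([ 65.8, 282.4, -59.2]), np.float64(0.0005525133331256704))
```

View pics/s7.png

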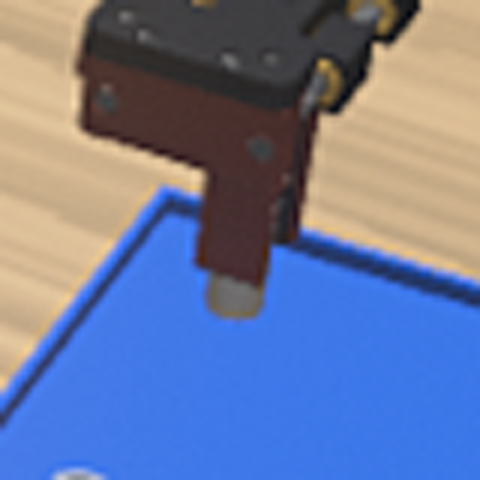

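Call:
move_arm(plan=[[1, [0, 0, -30], 0], [1, [5, 20, -60], 0], [1, [14, 58, -75], 0], [1, [23, 97, -75], 0], [1, [32, 136, -75], 0], [1, [41, 175, -75], 0], [1, [50, 214, -75], 0], [1, [58, 250, -75], 0], [1, [64, 275, -70], 0], [1, [65.8, 282.4, -65], 0]])

```text
time: 8.45
position: [0.5308, -0.0746, 0.0911]
ee_rot: [0.001, 1.0, 0.027, 0.002]
contact_force: [-0.2, -0.4, -0.5]
finger_gap: 0.224
```

```bash
python3 - <<'E'
from h import *
print(arm.state()["position"],rel([.5299,-.0692,.059],.06))
E
```

```text
[ 0.53079697 -0.07455562  0.09114937] (array([-0.7, -5.4, 32.1]), np.float64(-0.005169726550505516))
```

Call:
move_arm(plan=[[1, [-0.7, -5.4, 8], 0], [1, [-0.7, -5.4, 20], 0], [1, [-0.7, -5.4, 30], 0], [1, [-0.7, -5.4, 32], 0], [1, [-0.7, -5.4, 32], 0], [1, [-0.7, -5.4, 32], 0]])

```text
time: 8.95
position: [0.5298, -0.0683, 0.0591]
ee_rot: [0.001, 1.0, 0.028, 0.001]
contact_force: [-0.9, 0.0, -0.2]
finger_gap: 0.227
```

```bash
python3 - <<'E'
from h import *
a=arm.grab_frame("scene")
s=arm.state();print(s["position"],s["finger_gap"]*88,yaw(),s["contact_force"])
print(rel([.5299,-.0692,.0345],.06))
cv2.imwrite("pics/s8.png",cv2.resize(a[210:270,275:355],None,fx=9,fy=9,interpolation=cv2.INTER_CUBIC))
p=s["position"]; C=lambda X:[(q-o+.5)*9-.5 for q,o in zip(px("scene",X),(275,210))]
print(C([p[0],p[1],p[2]-.022]),C([.5299,-.0692,.03]))
E
```

```text
[ 0.53010077 -0.06853159  0.05942287] 19.660511443807987 0.05588294833847599 [ 0.2688136  -0.31274117 -0.89090908]
(array([-0.3,  0.6, 24.9]), np.float64(-0.0041147889047084))
[np.float64(357.44606725495674), np.float64(259.13958707353186)] [np.float64(356.27146072757733), np.float64(284.3404520945271)]
```

View pics/s8.png

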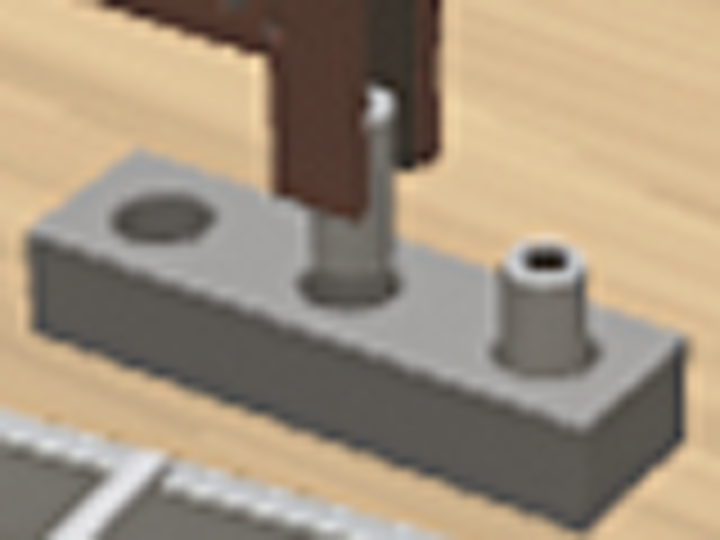

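Call:
move_arm(plan=[[1, [0, 0.4, 6], 0], [1, [0, 0.4, 13], 0], [1, [0, 0.4, 20], 0], [1, [0, 0.4, 24], 0], [1, [0, 0.4, 24.5], 0], [1, [0, 0.4, 24.5], 0]])

```text
time: 9.5
position: [0.5299, -0.0691, 0.0344]
ee_rot: [0.001, 1.0, 0.028, 0.001]
contact_force: [0.0, -0.7, 0.5]
finger_gap: 0.224
```

```bash
python3 - <<'E'
from h import *
a=arm.grab_frame("scene")
s=arm.state();print(s["position"],s["finger_gap"]*88,yaw(),s["contact_force"])
cv2.imwrite("pics/s9.png",cv2.resize(a[210:270,275:355],None,fx=9,fy=9,interpolation=cv2.INTER_CUBIC))
E
```

```text
[ 0.53001756 -0.06906702  0.03468078] 19.463552442680577 0.05567373101697254 [ 0.55821749  0.15781006 -0.98180283]
```

View pics/s9.png

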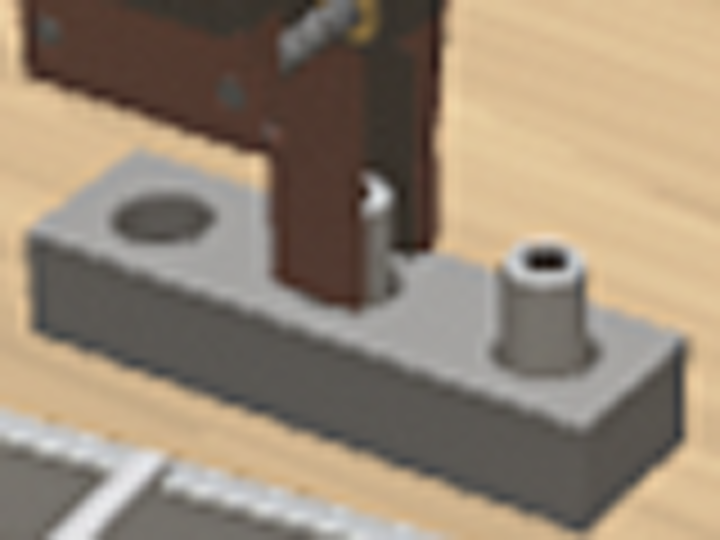

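The second sleeve is in pocket_2. I'll release it and go for sleeve A at (.612,.2335).

Call:
move_arm(plan=[[0.5, [0, 0, 0], 0], [0.5, [0, 0, 0], 0], [0.45, [0, 0, 0], 0], [0.4, [0, 0, 0], 0], [0.4, [0, 0, -30], 0], [0.4, [0, 0, -60], 0], [0.4, [0, 0, -65], 0], [0.4, [0, 0, -65], 0]])

```text
time: 10.22
position: [0.5314, -0.0691, 0.1018]
ee_rot: [0.001, 1.0, 0.028, 0.004]
contact_force: [-0.0, 0.4, -0.3]
finger_gap: 0.601
```

```bash
python3 - <<'E'
from h import *
a=arm.grab_frame("scene")
s=arm.state();print(s["position"],s["finger_gap"]*88,yaw())
print(rel([.612,.2335,.085],.06))
cv2.imwrite("pics/s10.png",cv2.resize(a[210:270,275:355],None,fx=9,fy=9,interpolation=cv2.INTER_CUBIC))
E
```

```text
[ 0.5304132  -0.06879865  0.10037918] 52.74029926699263 0.05596224582814133
(array([  98.3, -297.3,   15.5]), np.float64(-0.004035103661595096))
```

View pics/s10.png

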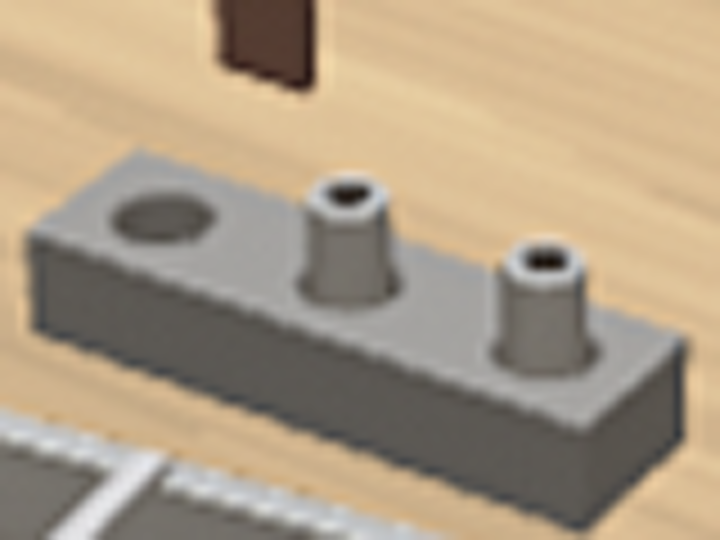

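Two sleeves are seated, with tops at crop (348,192) and (545,260).

Call:
move_arm(plan=[[0.4, [12, -36, 0], 0], [0.4, [24, -72, 0], 0], [0.4, [36, -109, 3], 0], [0.4, [48, -146, 6], 0], [0.4, [61, -184, 10], 0], [0.4, [73, -221, 13], 0], [0.4, [85, -257, 15.5], 0], [0.4, [94, -285, 15.5], 0], [0.4, [98.3, -297.3, 15.5], -0.004], [0.4, [98.3, -297.3, 15.5], -0.004]])

```text
time: 11.1
position: [0.6109, 0.2374, 0.0829]
ee_rot: [0.0, 0.999, 0.033, 0.001]
contact_force: [0.4, -0.6, 0.6]
finger_gap: 0.6
```

```bash
python3 - <<'E'
from h import *
arm.grab_frame("top")
s=arm.state();print(s["position"],s["finger_gap"]*88,yaw())
print(rel([.612,.2335,.0255],.06))
E
```

```text
[0.61110187 0.23401174 0.08331044] 52.67822575933536 0.06225490808759389
(array([ 0.7,  0.4, 57.8]), np.float64(0.002258039156546099))
```

Call:
move_arm(plan=[[0.4, [0.7, 0.4, 25], 0], [0.4, [0.7, 0.4, 48], 0], [0.4, [0.7, 0.4, 57], 0], [0.4, [0.7, 0.4, 57.8], 0], [0.4, [0.7, 0.4, 57.8], 0], [1, [0.7, 0.4, 57.8], 0], [1, [0.7, 0.4, 57.8], 0], [1, [0.7, 0.4, 57.8], 0], [1, [0.7, 0.4, 57.8], 0], [1, [0.7, 0.4, 57.8], 0]])

```text
time: 11.98
position: [0.6122, 0.2338, 0.0261]
ee_rot: [0.001, 1.0, 0.031, 0.002]
contact_force: [0.5, 0.0, -0.9]
finger_gap: 0.257
```

Call:
move_arm(plan=[[1, [0, 0, 0], 0], [1, [0, 0, 0], 0], [1, [0, 0, 0], 0], [1, [0, 0, 0], 0]])

```text
time: 12.32
position: [0.6122, 0.2338, 0.0261]
ee_rot: [0.001, 1.0, 0.031, 0.002]
contact_force: [-0.4, -0.5, 0.8]
finger_gap: 0.225
```

```bash
python3 - <<'E'
from h import *
a=arm.grab_frame("scene")
s=arm.state();print(s["position"],s["finger_gap"]*88,yaw(),s["contact_force"])
print(rel([.5333,-.1242,.100],.06))
u,v=map(int,px("scene",[.612,.2335,.03]));cv2.imwrite("pics/s11.png",cv2.resize(a[v-40:v+40,u-40:u+40],None,fx=6,fy=6,interpolation=cv2.INTER_CUBIC))
E
```

```text
[0.61215123 0.23381916 0.02607125] 20.019787092168364 0.06253760751697333 [-0.28914259 -0.17138701  0.14842967]
(array([-100.8,  352.5,  -73.7]), np.float64(0.002540693034835728))
```

View pics/s11.png

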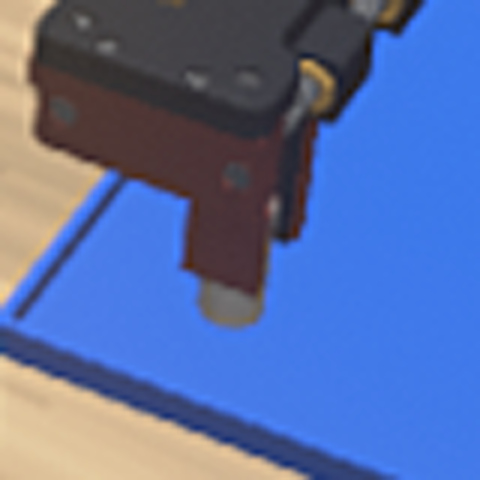

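Call:
move_arm(plan=[[1, [0, 0, -30], 0], [1, [-4, 14, -60], 0], [1, [-14, 50, -73], 0], [1, [-25, 88, -73], 0], [1, [-36, 126, -73], 0], [1, [-47, 164, -73], 0], [1, [-58, 202, -73], 0], [1, [-69, 240, -73], 0], [1, [-80, 278, -73], 0], [1, [-90, 312, -73], 0]])

```text
time: 13.2
position: [0.5407, -0.0856, 0.0995]
ee_rot: [0.001, 1.0, 0.031, 0.002]
contact_force: [1.0, -0.8, -0.4]
finger_gap: 0.222
```

```bash
python3 - <<'E'
from h import *
print(arm.state()["position"],rel([.5333,-.1242,.0595],.06))
E
```

```text
[ 0.54069331 -0.08559245  0.0995329 ] (array([-9.9, 38. , 40.1]), np.float64(0.0016463209420682912))
```

Call:
move_arm(plan=[[1, [-7, 26, 0], 0], [1, [-9, 34, 4], 0], [1, [-9.9, 38, 14], 0], [1, [-9.9, 38, 28], 0], [1, [-9.9, 38, 39], 0], [1, [-9.9, 38, 40], 0], [1, [-9.9, 38, 40], 0]])

```text
time: 13.78
position: [0.5329, -0.1228, 0.0584]
ee_rot: [0.001, 0.999, 0.032, 0.001]
contact_force: [0.1, 0.5, -0.9]
finger_gap: 0.224
```

```bash
python3 - <<'E'
from h import *
a=arm.grab_frame("scene")
s=arm.state();print(s["position"],s["finger_gap"]*88,yaw(),s["contact_force"])
print(rel([.5333,-.1242,.0345],.06))
cv2.imwrite("pics/s12.png",cv2.resize(a[200:260,260:340],None,fx=9,fy=9,interpolation=cv2.INTER_CUBIC))
p=s["position"]; C=lambda X:[(q-o+.5)*9-.5 for q,o in zip(px("scene",X),(260,200))]
print(C([p[0],p[1],p[2]-.022]),C([.5333,-.1242,.03]))
E
```

```text
[ 0.53332494 -0.12317877  0.05911182] 19.5055875647984 0.06312925482722519 [-0.06142468  0.02269707 -0.80247615]
(array([-0.2,  1. , 24.6]), np.float64(0.0031317502762895355))
[np.float64(305.5456625915135), np.float64(285.85440996334614)] [np.float64(303.492219573837), np.float64(309.50763064242665)]
```

View pics/s12.png

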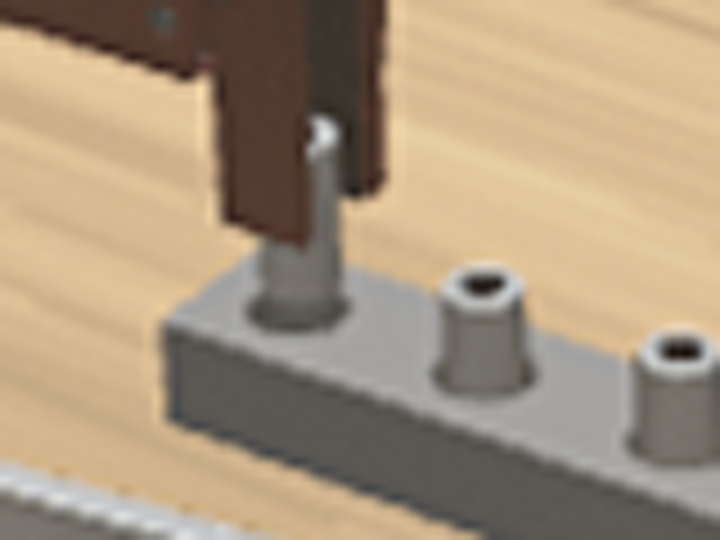

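Call:
move_arm(plan=[[1, [0, 0.6, 6], 0], [1, [0, 0.6, 13], 0], [1, [0, 0.6, 20], 0], [1, [0, 0.6, 24], 0], [1, [0, 0.6, 24.3], 0], [1, [0, 0.6, 24.3], 0]])

```text
time: 14.33
position: [0.5332, -0.1238, 0.0345]
ee_rot: [0.001, 1.0, 0.031, 0.001]
contact_force: [0.6, 0.7, -0.9]
finger_gap: 0.221
```

```bash
python3 - <<'E'
from h import *
a=arm.grab_frame("scene")
s=arm.state();print(s["position"],s["finger_gap"]*88,yaw(),s["contact_force"])
cv2.imwrite("pics/s13.png",cv2.resize(a[200:260,260:340],None,fx=9,fy=9,interpolation=cv2.INTER_CUBIC))
E
```

```text
[ 0.533326   -0.12388707  0.03471669] 19.73160088037804 0.06299759040068706 [-0.01012322 -0.46735146 -0.63805773]
```

View pics/s13.png

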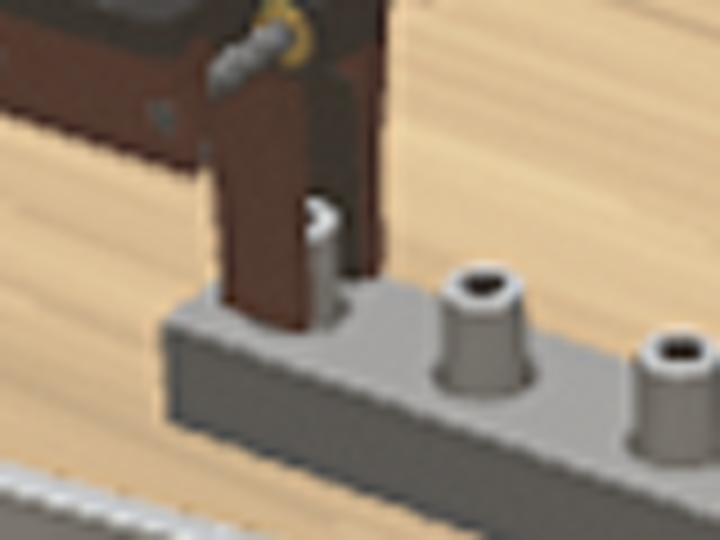

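Call:
move_arm(plan=[[0.5, [0, 0, 0], 0], [0.5, [0, 0, 0], 0], [0.45, [0, 0, 0], 0], [0.4, [0, 0, 0], 0], [0.4, [0, 0, -30], 0], [0.4, [0, 0, -60], 0], [0.4, [0, 0, -70], 0], [0.4, [0, 0, -70], 0]])

```text
time: 15.05
position: [0.5349, -0.1241, 0.1073]
ee_rot: [0.001, 0.999, 0.031, 0.004]
contact_force: [0.2, -0.2, 0.1]
finger_gap: 0.596
```

```bash
python3 - <<'E'
from h import *
a=arm.grab_frame("scene")
s=arm.state();print(s["position"],yaw(),s["joints"])
fx=np.array([np.cos(.162),np.sin(.162)])
print(rel([.5299-.065*fx[0],-.0692-.065*fx[1],.105],.162+np.pi/2))
cv2.imwrite("pics/s14.png",cv2.resize(a[200:290,240:360],None,fx=6,fy=6,interpolation=cv2.INTER_CUBIC))
E
```

```text
[ 0.53395952 -0.12370175  0.10561852] 0.06324563498762512 [-0.1702956   0.42926776  0.39953216  1.93137867 -0.22294446  0.8181614
  0.41238865]
(array([-65.3, -48.2,   0.2]), np.float64(1.4720468217948488))
```

View pics/s14.png

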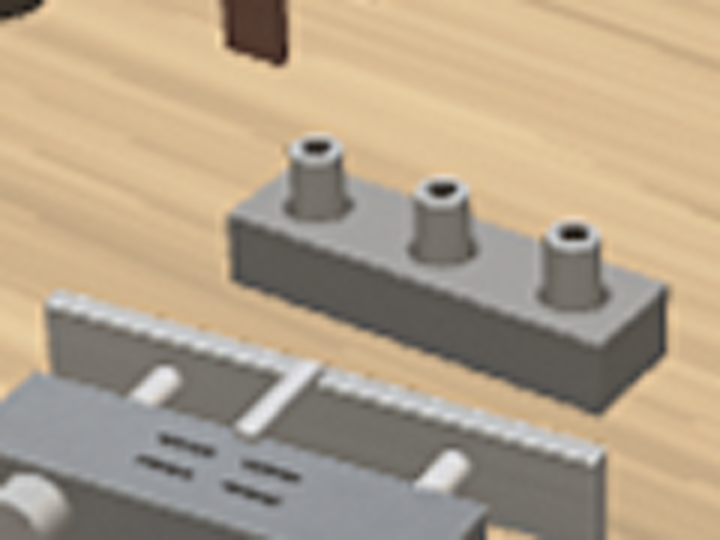

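All three sleeves are seated upright (tops at crop (316,148), (442,190) and (572,236)), and the body hasn't moved. Now I'll go behind it, jaws opened along the fence.

Call:
move_arm(plan=[[0.2, [-12, -8, 0], 0.12], [0, [-24, -16, 0], 0.24], [0, [-36, -24, 0], 0.36], [0, [-48, -32, 0], 0.48], [0, [-60, -40, 0], 0.6], [0, [-65.3, -48.2, 0], 0.72], [0, [-65.3, -48.2, 0], 0.84], [0, [-65.3, -48.2, 0], 0.96], [0, [-65.3, -48.2, 0], 1.08], [0, [-65.3, -48.2, 0], 1.2]])

```text
time: 15.93
position: [0.4648, -0.0795, 0.1038]
ee_rot: [0.0, 0.841, -0.541, 0.002]
contact_force: [-0.2, 0.7, 0.6]
finger_gap: 0.999
```

```bash
python3 - <<'E'
from h import *
print(arm.state()["position"],yaw(),arm.state()["joints"])
fx=np.array([np.cos(.162),np.sin(.162)])
print(rel([.5299-.065*fx[0],-.0692-.065*fx[1],.06],.162+np.pi/2))
E
```

```text
[ 0.46476927 -0.0795013   0.10384535] -1.1423115590062276 [-0.51319504  0.36089914  0.71471457  2.12234564 -0.33767881  0.76695333
 -0.7267728 ]
(array([ 0.4, -0.7, 43.8]), np.float64(0.2664814900133523))
```

Call:
move_arm(plan=[[0, [0.4, -0.7, 10], 0.12], [0, [0.4, -0.7, 25], 0.24], [0, [0.4, -0.7, 40], 0.266], [0, [0.4, -0.7, 43.8], 0.266], [0, [0.4, -0.7, 43.8], 0.266], [0, [0.4, -0.7, 43.8], 0.266]])

```text
time: 16.43
position: [0.4652, -0.08, 0.0597]
ee_rot: [0.0, 0.762, -0.647, 0.002]
contact_force: [0.2, -0.3, 0.7]
finger_gap: 1.003
```

```bash
python3 - <<'E'
from h import *
f=lambda c:((c[0]+.5)/6-.5+240,(c[1]+.5)/6-.5+200)
L=ray("scene",*f((62,290)),.04);R=ray("scene",*f((603,450)),.04);print(L,R,np.arctan2(L[0]-R[0],R[1]-L[1]))
a=arm.grab_frame("scene");b=arm.grab_frame("top");
cv2.imwrite("pics/s15.png",cv2.resize(a[170:310,220:380],None,fx=4.5,fy=4.5,interpolation=cv2.INTER_CUBIC))
cv2.imwrite("pics/t15.png",cv2.resize(b[150:290,260:420],None,fx=4.5,fy=4.5,interpolation=cv2.INTER_CUBIC))
s=arm.state();print(s["position"],yaw(),s["contact_force"])
fx=np.array([np.cos(.162),np.sin(.162)])
print(rel([.5299-.065*fx[0],-.0692-.065*fx[1],.009],.162+np.pi/2))
E
```

```text
[ 0.64104684 -0.15119974  0.04      ] [0.60809422 0.05349845 0.04      ] 0.1596120978130503
[ 0.46587044 -0.07990243  0.06040539] -1.4077489826968344 [ 0.87142838  0.41544868 -0.27214994]
(array([-0.4,  0.2, 51.4]), np.float64(0.001042939469537263))
```

View pics/s15.png

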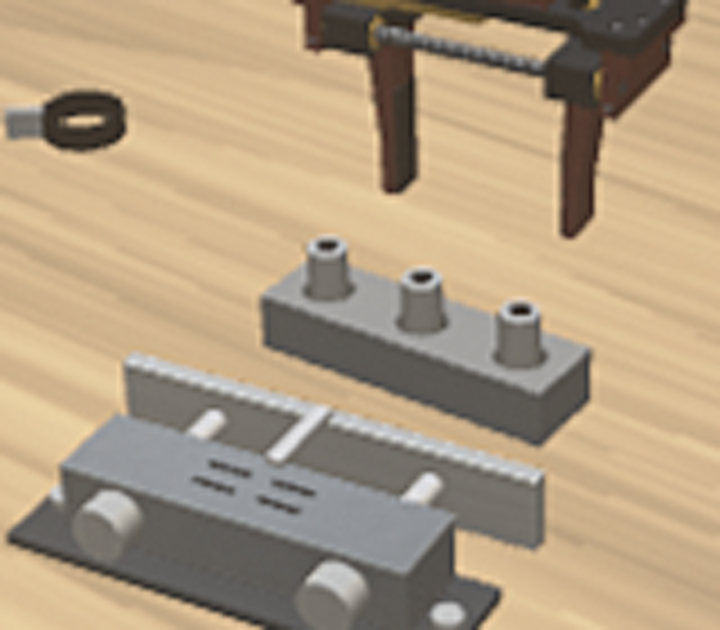

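View pics/t15.png

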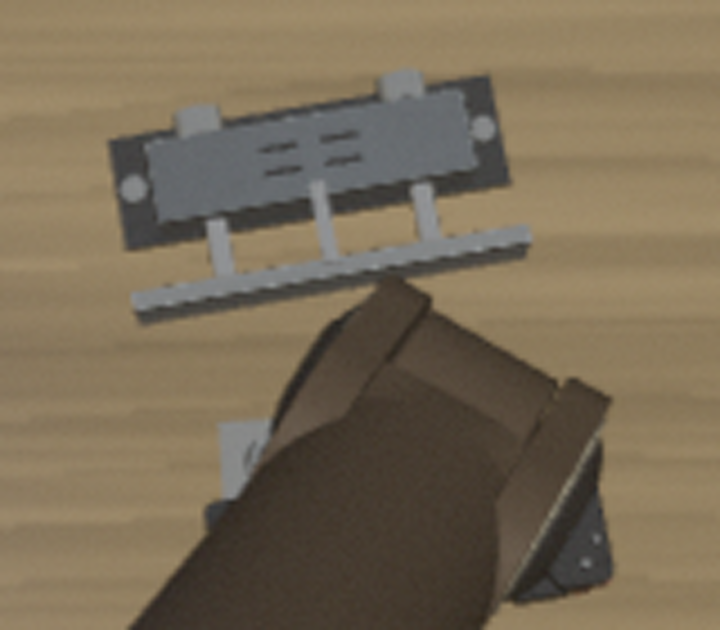

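Call:
move_arm(plan=[[0, [0, 0, 20], 0], [0, [0, 0, 36], 0], [0, [0, 0, 46], 0], [0, [0, 0, 51], 0], [0, [0, 0, 51], 0], [0, [0, 0, 51], 0]])

```text
time: 17.03
position: [0.4663, -0.0803, 0.0098]
ee_rot: [-0.0, 0.762, -0.647, 0.002]
contact_force: [-0.1, -0.0, 0.2]
finger_gap: 1.001
```

```bash
cat >> h.py <<'E'
def fstat():
    s=arm.state();O=np.array([.6218,-.0483]);a=.162;fx=np.array([np.cos(a),np.sin(a)]);fy=np.array([-fx[1],fx[0]])
    d=s["position"][:2]-O;F=s["contact_force"]
    print("t",s["time"],"fence xy mm",1000*d@fx,1000*d@fy,"z",s["position"][2]*1000,"dyaw",yaw()-(a-np.pi/2),"F along",F[:2]@fx,F[:2]@fy,F[2],"Tq",s["torque"])
E
python3 - <<'E'
from h import *
fstat()
E
```

```text
t 17.0333 fence xy mm -158.62356887168005 -6.4753804737216605 z 9.815297647388672 dyaw 0.0008400328824516023 F along -0.05674660802864396 -0.011717357978165062 0.2254546947751283 Tq [0.0154907  0.13682311 0.0497353 ]
```

Call:
move_arm(plan=[[0, [0, -8, 0], 0], [0, [0, -16, 0], 0], [0, [0, -23, 0], 0], [0, [0, -30, 0], 0], [0, [0, -37, 0], 0], [0, [0, -44, 0], 0], [0, [0, -51, 0], 0], [0, [0, -58, 0], 0], [0, [0, -65, 0], 0], [0, [0, -70, 0], 0]])

```text
time: 17.87
position: [0.5364, -0.0685, 0.0099]
ee_rot: [-0.001, 0.762, -0.647, 0.002]
contact_force: [-1.8, 0.3, -0.6]
finger_gap: 0.999
```

```bash
python3 - <<'E'
from h import *
a=arm.grab_frame("scene");b=arm.grab_frame("top");fstat()
cv2.imwrite("pics/s16.png",cv2.resize(a[170:310,220:380],None,fx=4.5,fy=4.5,interpolation=cv2.INTER_CUBIC))
E
```

```text
t 17.9667 fence xy mm -87.01870714988641 -6.260431566085545 z 9.990553632747703 dyaw 0.0017225130142350942 F along 0.27359569246958587 0.5115001470637278 0.1921687428505823 Tq [0.027705   0.14616777 0.01671801]
```

View pics/s16.png

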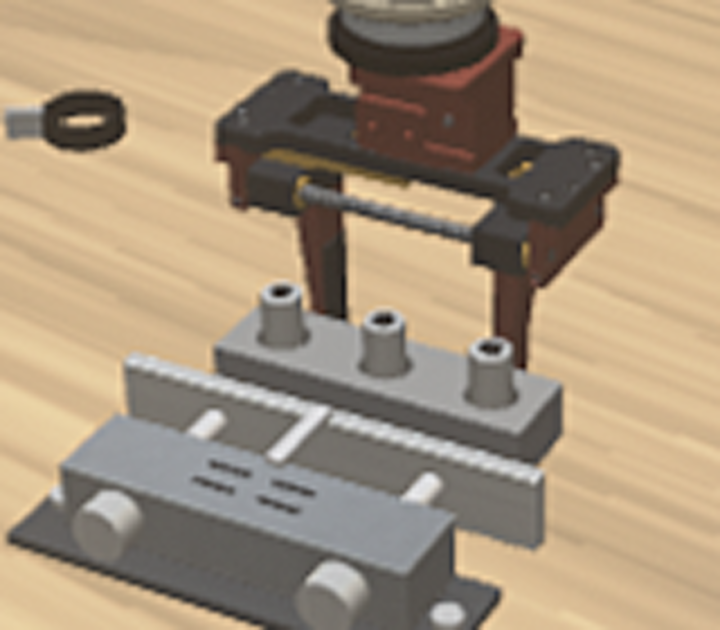

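The body is now square to the plate and sliding well. I'll keep going to contact, slowly.

Call:
move_arm(plan=[[0, [0, -4, 0], 0], [0, [0, -9, 0], 0], [0, [0, -14, 0], 0], [0, [0, -19, 0], 0], [0, [0, -23, 0], 0], [0, [0, -26, 0], 0], [0, [0, -29, 0], 0], [0, [0, -31, 0], 0], [0, [0, -32, 0], 0]])

```text
time: 18.72
position: [0.5686, -0.0633, 0.0101]
ee_rot: [-0.001, 0.763, -0.647, 0.003]
contact_force: [-4.1, -1.2, 1.6]
finger_gap: 0.999
```

```bash
python3 - <<'E'
from h import *
fstat()
a=arm.grab_frame("scene");b=arm.grab_frame("top");fstat()
cv2.imwrite("pics/s17.png",cv2.resize(a[220:310,230:350],None,fx=6,fy=6,interpolation=cv2.INTER_CUBIC))
cv2.imwrite("pics/t17.png",cv2.resize(b[150:290,260:420],None,fx=4.5,fy=4.5,interpolation=cv2.INTER_CUBIC))
E
```

```text
t 18.7167 fence xy mm -54.94325841620675 -6.180166092683776 z 10.103590545949055 dyaw 0.0019374306326533919 F along -4.295889208806571 -0.5603613802065817 1.630278225926379 Tq [-0.15975083  0.99868696  0.04946934]
t 18.8167 fence xy mm -54.929863288624524 -6.16048065215859 z 10.131912386882945 dyaw 0.0018846336353537385 F along -1.0789119546175485 -0.43816158822823875 -1.090347851510677 Tq [-0.09988518  0.49852913  0.10383369]
```

View pics/s17.png

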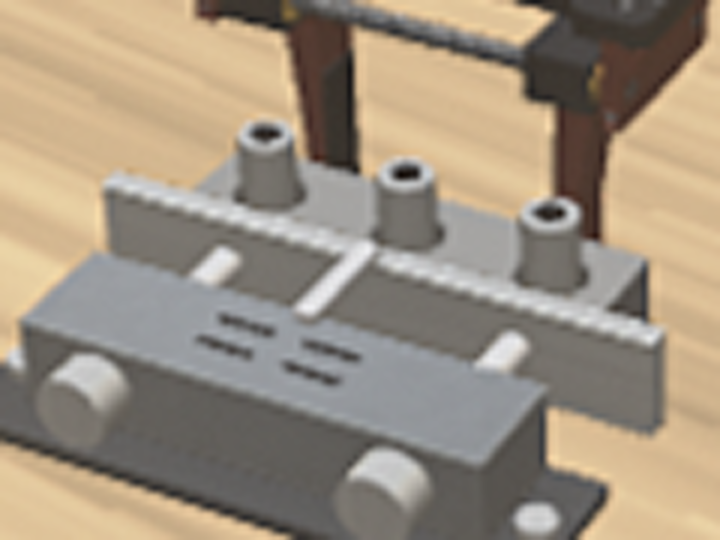

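View pics/t17.png

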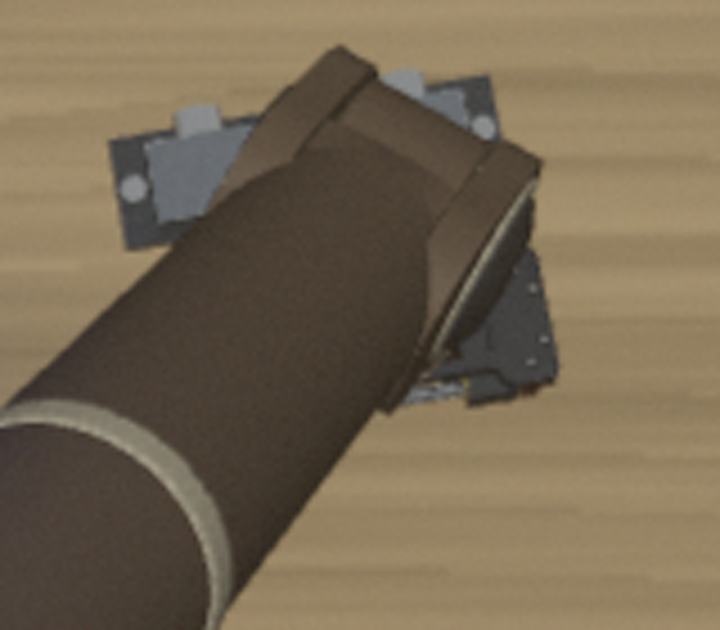

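Call:
move_arm(plan=[[0, [0, -2, 0], 0], [0, [0, -4, 0], 0], [0, [0, -6, 0], 0], [0, [0, -8, 0], 0], [0, [0, -9, 0], 0], [0, [0, -10, 0], 0], [0, [0, -10, 0], 0], [0, [0, -10, 0], 0]])

```text
time: 19.48
position: [0.5758, -0.0621, 0.0101]
ee_rot: [0.0, 0.763, -0.647, 0.001]
contact_force: [-10.3, -1.3, 7.0]
finger_gap: 0.998
```

```bash
python3 - <<'E'
from h import *
fstat()
a=arm.grab_frame("scene");fstat();arm.grab_frame("top");fstat()
cv2.imwrite("pics/s18.png",cv2.resize(a[220:310,230:350],None,fx=6,fy=6,interpolation=cv2.INTER_CUBIC))
E
```

```text
t 19.4833 fence xy mm -47.59301258496635 -6.18842540780142 z 10.054980232226947 dyaw 0.0018256559214659962 F along -10.355984788251126 0.3483367642325184 6.982752159412561 Tq [0.04047493 2.35766601 0.44197252]
t 19.5333 fence xy mm -47.59755091458503 -6.132023224836261 z 10.068864703435363 dyaw 0.0018628742408060006 F along -9.94877598400699 -0.6848853677540427 6.8741759185237195 Tq [-0.00612567  2.31791625  0.47542478]
t 19.5833 fence xy mm -47.58334920973064 -6.127274134858473 z 10.069732927862177 dyaw 0.0019015857580433337 F along -10.642058925950668 0.3905783073698135 6.487387203861057 Tq [0.01720143 2.37143923 0.43219018]
```

View pics/s18.png

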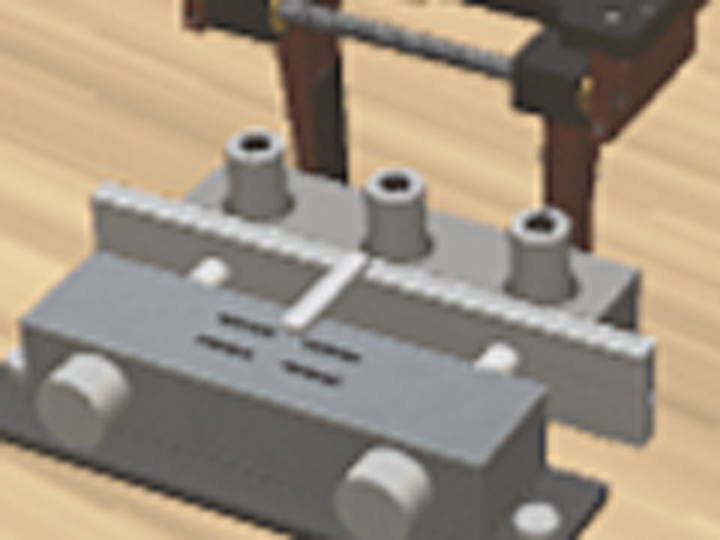

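Contact is made, and the pointer tip at crop (292,326) is still just short of the first mark. The arm lags about 2.7 mm under load, so I'll push further in small rows.

Call:
move_arm(plan=[[0, [0, -3, 0], 0], [0, [0, -4, 0], 0], [0, [0, -5, 0], 0], [0, [0, -6, 0], 0], [0, [0, -7, 0], 0], [0, [0, -8, 0], 0], [0, [0, -9, 0], 0], [0, [0, -9, 0], 0], [0, [0, -9, 0], 0]])

```text
time: 20.33
position: [0.5806, -0.0612, 0.01]
ee_rot: [0.002, 0.763, -0.647, -0.002]
contact_force: [-14.8, -1.8, 12.4]
finger_gap: 1.001
```

```bash
python3 - <<'E'
from h import *
fstat()
a=arm.grab_frame("scene");fstat()
cv2.imwrite("pics/s19.png",cv2.resize(a[220:310,230:350],None,fx=6,fy=6,interpolation=cv2.INTER_CUBIC))
E
```

```text
t 20.3333 fence xy mm -42.77016485369244 -6.128847765230996 z 9.972255786098307 dyaw 0.0018819132078014 F along -14.893951975217375 0.583791247359653 12.389252248512562 Tq [0.08785491 3.36189604 0.65874333]
t 20.3833 fence xy mm -42.79060671121942 -6.12104523656279 z 9.95485446596088 dyaw 0.0018370535892238138 F along -15.817334184498796 0.364792651712485 12.770415418142324 Tq [0.101473   3.38895598 0.71207401]
```

View pics/s19.png

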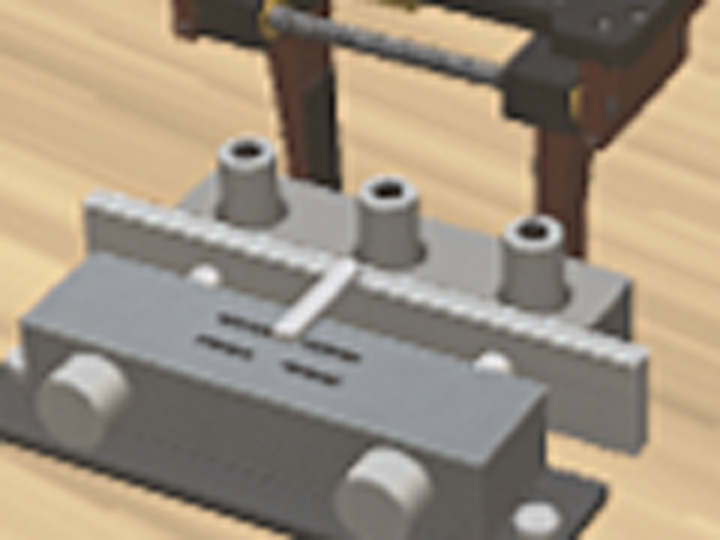

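The pointer is just at the first mark. The fingers are also pressing down by about 12 N, which adds bench friction, so I'll push on with a small upward bias.

Call:
move_arm(plan=[[0, [0, -4.5, -0.5], 0], [0, [0, -5, -1], 0], [0, [0, -5.5, -1.5], 0], [0, [0, -6, -2], 0], [0, [0, -6.5, -2], 0], [0, [0, -7, -2], 0], [0, [0, -7, -2], 0], [0, [0, -7, -2], 0]])

```text
time: 21.05
position: [0.5835, -0.0609, 0.0105]
ee_rot: [0.005, 0.763, -0.647, -0.005]
contact_force: [-10.1, -2.8, -2.4]
finger_gap: 1.001
```

```bash
python3 - <<'E'
from h import *
fstat()
a=arm.grab_frame("scene");fstat()
cv2.imwrite("pics/s20.png",cv2.resize(a[220:310,230:350],None,fx=6,fy=6,interpolation=cv2.INTER_CUBIC))
E
```

```text
t 21.05 fence xy mm -39.84886848971591 -6.237254103335268 z 10.515481099678578 dyaw 0.0020343886637030906 F along -10.420152289192474 -1.119609030676027 -2.37452769454314 Tq [-0.70242808  2.32430012  0.50447856]
t 21.1 fence xy mm -39.82729634750784 -6.252828269823464 z 10.554794064635251 dyaw 0.0021317020792819275 F along -9.806815788929862 -0.2521543725389239 -2.0450932560815414 Tq [-0.65143084  2.33155192  0.4904123 ]
```

View pics/s20.png

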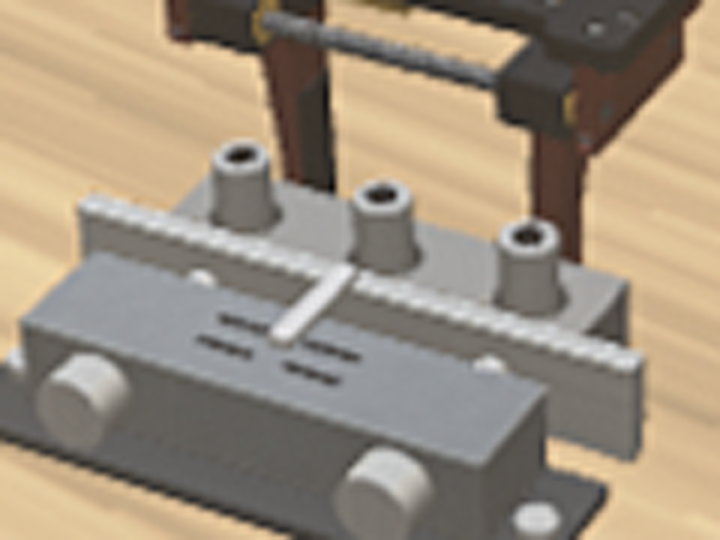

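```bash
python3 - <<'E'
from h import *
import glob
i0=cv2.imread("pics/scene0.png");i1=arm.grab_frame("scene");fstat()
cv2.imwrite("pics/scene_now.png",i1)
fx=np.array([np.cos(.162),np.sin(.162),0])
# template match of plate's right end and pointer between rest and now
for X in([.6218,-.0483,.040],[.609,.0497,.040],[.6425,-.1465,.040]):
    u,v=px("scene",np.array(X)+fx*.005); u,v=int(u),int(v); h=8
    T=cv2.resize(i0[v-h:v+h,u-h:u+h],None,fx=8,fy=8,interpolation=cv2.INTER_CUBIC)
    S=cv2.resize(i1[v-h-8:v+h+12,u-h-12:u+h+8],None,fx=8,fy=8,interpolation=cv2.INTER_CUBIC)
    m=cv2.matchTemplate(S,T,cv2.TM_CCOEFF_NORMED);_,s,_,l=cv2.minMaxLoc(m)
    du,dv=l[0]/8-12,l[1]/8-8
    print(s,du,dv,(ray("scene",u+du,v+dv,.04)-ray("scene",u,v,.04))@fx*1000,(ray("scene",u+du,v+dv,.04)-ray("scene",u,v,.04))*1000)
cv2.imwrite("pics/z.png",cv2.resize(i1[255:290,255:310],None,fx=14,fy=14,interpolation=cv2.INTER_CUBIC))
E
```

```text
t 21.15 fence xy mm -39.859713225130434 -6.26955344473747 z 10.527937401560862 dyaw 0.0019961235079504203 F along -11.326943347160649 -0.8491659511478684 -1.6898242163543018 Tq [-0.67157519  2.33547465  0.5264412 ]
0.7013600468635559 -4.375 4.5 17.370093326605875 [17.11749245  2.95566301  0.        ]
0.6441366672515869 -4.25 4.75 17.25609020352109 [17.1063628   2.31695197  0.        ]
0.9485872983932495 -4.375 3.875 15.97141541951022 [15.73734733  2.72872429  0.        ]
```

View pics/z.png

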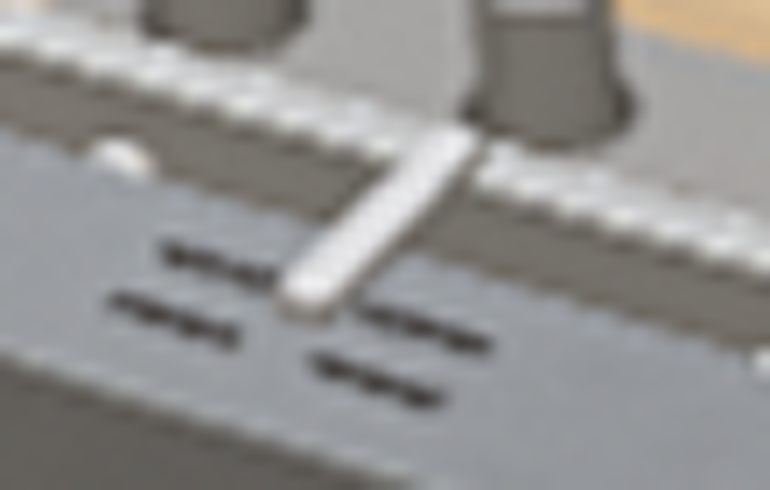

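The pointer tip at (300,305) stands between the marks, with the plate in about 13.5–16 mm and about 10 N of push. I'll trim off the slight upward pull and keep the same push.

Call:
move_arm(plan=[[0, [0, -4.3, -1.2], 0], [0, [0, -4.4, -1.1], 0], [0, [0, -4.4, -1.1], 0], [0, [0, -4.4, -1.1], 0], [0, [0, -4.4, -1.1], 0], [0, [0, -4.4, -1.1], 0]])

```text
time: 21.65
position: [0.5839, -0.0608, 0.0103]
ee_rot: [0.007, 0.763, -0.647, -0.008]
contact_force: [-9.7, -2.4, -1.1]
finger_gap: 1.005
```

```bash
python3 - <<'E'
from h import *
fstat()
i1=arm.grab_frame("scene");fstat();i2=arm.grab_frame("top");fstat()
cv2.imwrite("pics/s21.png",cv2.resize(i1[220:310,230:350],None,fx=6,fy=6,interpolation=cv2.INTER_CUBIC))
cv2.imwrite("pics/z2.png",cv2.resize(i1[255:290,255:310],None,fx=14,fy=14,interpolation=cv2.INTER_CUBIC))
O=np.array([.6218,-.0483]);fx=np.array([np.cos(.162),np.sin(.162)]);fy=np.array([-fx[1],fx[0]])
E
```

```text
t 21.65 fence xy mm -39.451177646240474 -6.219177523119337 z 10.276215498363758 dyaw 0.0022574364214560383 F along -9.962579668196966 -0.796665053033442 -1.0806712430423904 Tq [-0.63023423  2.35469044  0.52561979]
t 21.7 fence xy mm -39.464186846511716 -6.251731197746315 z 10.281718178906218 dyaw 0.0022109450682124 F along -10.158232171837033 -1.1967227530299345 -1.9548233546399416 Tq [-0.58074344  2.36235969  0.55840684]
t 21.75 fence xy mm -39.46272121599193 -6.255593852073869 z 10.271449525949556 dyaw 0.0021687876253817517 F along -11.522174799752003 -0.49152114960095156 -1.5444138466706578 Tq [-0.6192123   2.42023184  0.50105878]
```

View pics/s21.png

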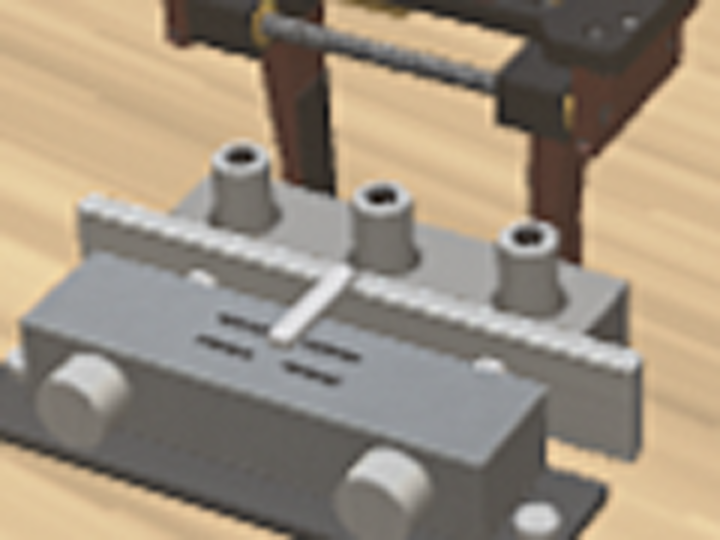

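View pics/z2.png

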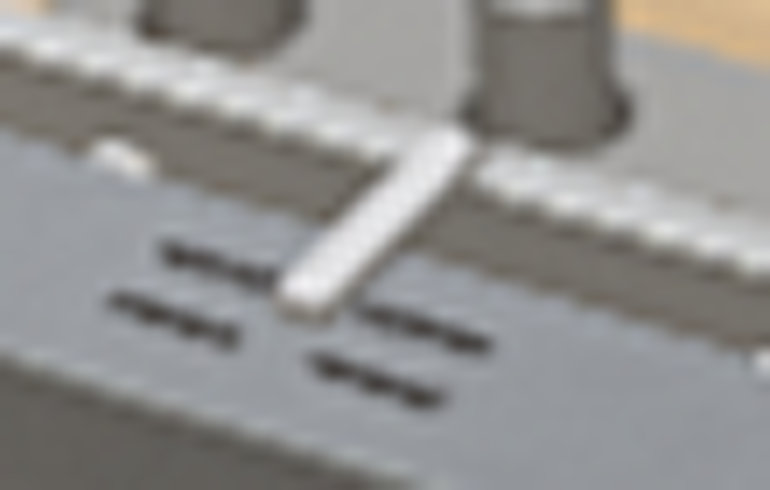

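```bash
python3 - <<'E'
from h import *
O=np.array([.6218,-.0483]);fx=np.array([np.cos(.162),np.sin(.162)]);fy=np.array([-fx[1],fx[0]])
f=lambda c:((c[0]+.5)/6-.5+230,(c[1]+.5)/6-.5+220)
P=[ray("scene",*f(c),.054)[:2] for c in((240,156),(382,194),(527,236))]
for p in P: d=p-O; print(d@fx*1000,d@fy*1000)
print(np.linalg.norm(P[2]-P[0]), "body yaw-fence",np.arctan2(-(P[2]-P[0])[0],(P[2]-P[0])[1])-.162)
fstat()
E
```

```text
-5.405753559856746 -60.559105470731
-6.816265910528009 -5.805127376540893
-6.567800004886104 48.83889926569056
0.10940417630168658 body yaw-fence 0.010621791008531195
t 21.75 fence xy mm -39.46272121599193 -6.255593852073869 z 10.271449525949556 dyaw 0.0021687876253817517 F along -11.522174799752003 -0.49152114960095156 -1.5444138466706578 Tq [-0.6192123   2.42023184  0.50105878]
```

```bash
python3 -c "
from plant import arm
print(arm.hand_in())"
```

```text
the job is handed in; nothing more can be done
None
```

The job is handed in at about 22 s of robot time. All three steel sleeves are seated upright in the pockets, and the arm is still pushing the loaded clamp body against the fence with both open fingers on its rear face. I left the red and orange look-alikes alone, and the arm never went near the jar or the pipe clip.

What the last checks showed:
- **Push:** the wrist force along the fence was steady at about 10–11.5 N. The pointer stands between the two marks.
- **Plate travel:** the estimates disagree a little. The pointer gives about 13.5 mm, and the plate and sleeve positions give about 16–17 mm. That is 8–10 N on the spring, and every estimate is inside the limits.
- **Position:** the body is square to the fence within about 0.01 rad and about 6 mm off the plate's middle. The spacing of the sleeve tops fits three seated sleeves.
- **Downward load:** early in the push the fingers also pressed down by about 12 N, which added friction. I trimmed that out, leaving a slight upward pull of about 1–2 N.
- **Tilt:** I did not measure the body's tilt directly; it looked flat in the picture.

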